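Load the dry box and start it

ROBOT

A 6-joint arm with a two-finger parallel gripper is mounted at the origin on a cart in front of the work surface, level with it; the furniture and walls round the work are solid. World frame = base frame: x ahead of the robot, y to its left, z up, the work surface at z = 0. Lengths are in m, angles in degrees, forces in N, time in s.
With the tool pointing down it reaches from about 0.325 to 0.925 m from the base axis. Payload 3.1 kg.
Tool frame: the origin (TCP) lies at the very end of the fingers, on their centre line; the grasp point (between the pads) lies 19 mm behind it (ctrl.tcp_to_grasp is the distance from the TCP to the grasp point, in m); z points along the fingers, y is the line along which they close (so a half turn about z gives the same grasp; the last joint's range is limited). The gripper opens to 85 mm and grips with 20 to 120 N. Pads are 22 mm wide; open, the fingers measure 114 mm over their backs; the gripper's body (76 mm by 85 mm) begins 54 mm behind the grasp point. The pads swing forward as they close: fully open they stand 13 mm farther back than shut.
Start: joints at [64.103, 12.427, 92.441, -0, 75.132, -6.429], TCP at [0.208, 0.589, 0.231] pointing down, gripper open.
Joint ranges: [-157.48, 157.48], [-44.54, 120.13], [17.64, 146.25], [-64.5, 244.5], [7.68, 150.69], [-147.95, 147.95]. Speed limits (degrees/s): [159.86, 159.86, 180, 180, 180, 180].

INTERFACE

Orientations are given as a 3x3 rotation matrix whose columns are the frame's x, y, z axes.
In Python, from bench import ctrl gives the robot as it stands.
- The arm moves only by the shell command python3 -m pendant 'ROWS' [OPENING] [FORCE]. ROWS is text: rows parted by semicolons, each of 4 numbers parted by spaces: the shift along the world's x, y, z in mm, then the turn about the world's z in degrees. In form: x y z yaw; .... A call has 1 to 10 rows; each row shifts and turns the commanded pose from where the row before left it; what a row does not reach is not made up. A row lasts 1/12 s, in which the tool goes at most 41.7 mm and 7.16 degrees, less where a joint would pass 70% of its speed; a pose out of reach is approached as far as the arm can. A call with a gripper value outside its range is refused whole. OPENING is the gripper command: -1 is fully open, 1 is shut, values between are in proportion, set as the call begins (- or left out, the last holds). The fingers move at their own pace and stop on an object; FORCE is the grip in N (left out, the last holds). Time passes only in rows, so rows that do not move let the fingers close. It gives the time, the measured TCP pose, the force, the opening and the grip force at its end, in the units of the state.
- ctrl.read_state(): the state, without advancing time (a new reading comes with each control period).
- ctrl.camera(name): name is "scene" or "top" or "wrist"; returns a dict with "image" (480x640x3 uint8, blue, green, red), "K" (3x3 intrinsics, pixels), "T" (4x4, takes a point from camera to world coordinates). Camera axes: x right, y down, z forward; pixel columns grow to the right and rows downward; lengths in m; the calibration is good to about 2 mm. The wrist camera is an equidistant fisheye: a pixel r from the principal point sees the ray r / f radians off the axis. A picture is of the moment at which its call begins. There is no depth.
- ctrl.sign_off(): hands the job in; it is judged then, once.
The state is a dict: "t": time; "joint_positions": joint angles; "joint_vel": joint speeds; "effort": joint torques, N m; "eef_pos": TCP position; "tool_rot": TCP orientation; "wrist_force": force on the tool from outside, world axes, zero at the start; "ft_torque": the same for the moment, N m; "grip_width": finger opening in m; "finger_force": force on a finger pad.
Only numpy, scipy, OpenCV 4.12 (cv2) and the standard library are available. Lean on these libraries where they do the work, as an engineer would, in place of code of your own. Each camera call takes 0.05 s, during which the arm holds its last target. There are 200 camera calls.

TASK

Put every biscuit from the baking mat into the dry box by pushing it down through the blue sprung flap in the top, and see that the flap has closed again. Then turn the yellow valve lever from closed to the green mark, half open at 45 degrees. Last, pull the black dial up to unlock it, turn it clockwise to the green mark (90 degrees from the red off mark) while it is up, and push it back down fully home, leaving the jar, shaker and masking tape that stand nearby where they are.

Things in the scene. Friction and masses are not known exactly. Their poses are not given: they have to be found in the camera images.
- dry_box: White benchtop dry box, fixed, 180 mm deep (x) by 360 mm wide (y), flat top 120 mm high. Origin: centre of its underside; its own x points away from its front, y to its left, z up. Left part (own y 30 to 180 mm): hollow chamber with a clear front and the flap slot in its roof. Right part: solid, with an aluminium panel carrying the dial and the valve.
- slot_mid (a point): Centre of the slot in the box's top, at the height of the top (120 mm). The slot measures 56 mm along the box's x by 100 mm along the box's y and is filled by a blue flap hinged on its far (+x) edge; the free edge is at -28 mm in x. The chamber floor is 106 mm below.
- flap (a joint): Blue flap, 54 x 97 x 3 mm, rad: 0 level and shut, grows as its free front edge swings down into the chamber, stop at 1.45. A weak spring shuts it (about 0.04 N m shut, 0.08 N m fully open), so it carries a biscuit that lies on it until pushed; a held biscuit goes through best at the front half of the slot, with the fingertips taken about 45 mm below the top before letting go.
- valve (a joint): Valve lever, rad: 0 closed (lever points to the box's -x, red mark), grows anticlockwise seen from above, to 1.571 full open (lever points to the box's -y). 45 degrees = 0.785 is the green mark. It stays where it is left (friction about 0.06 N m). It starts between 0 and 0.35.
- valve_grip (a point): Point on the yellow lever's grip, 52 mm from its pivot and half-way up the bar (152 mm above the table). The bar is 11 mm wide, 14 mm high and 78 mm long; its underside is 25 mm above the panel. The point's x axis runs along the lever towards the pivot, z up.
- valve_axis (a point): Point on the valve's vertical pivot axis at the height of the lever.
- dial (a joint): Turn of the black dial, rad, clockwise seen from above: 0 = red off mark (its pointer points to the box's -x), 1.571 = green mark (pointer to the box's +y). Pushed home it is locked: a pin under it sits in one of the notches at 0, 45, 90 and 135 degrees with about 6 degrees play each way. It turns freely, and stays where left, once raised by more than about 8 mm.
- dial_lift (a joint): How far the dial is pulled up, m: 0 fully home, 0.016 at its stop. It slides against about 2 N of friction and stays where it is left; it goes home only where the pin meets a notch.
- dial_grip (a point): Middle of the dial's upright grip bar, on the dial's vertical axis, 154 mm above the table when the dial is home; rises with it. The bar is 13 mm thick, 48 mm long and 24 mm high (top 11 mm above this point) on a round skirt of 52 mm diameter that starts 11 mm below this point. The point's x axis runs along the bar, its -x end is the white pointer; z up.
- baking_mat: Flat brown baking mat, fixed, 240 x 150 x 2 mm, on which the biscuits start. Origin: centre of its underside.
- biscuit_0_mid (a point): Dark piped biscuit, first, about 33 mm across where it can be gripped (39 mm at its frills) and 16 mm high with a small peak to 23 mm, 12 g. Point at its centre, half-way up. Three or four biscuits are present; an absent one reads None.
- biscuit_1_mid (a point): Pale piped biscuit, second, about 33 mm across where it can be gripped (39 mm at its frills) and 16 mm high with a small peak to 23 mm, 12 g. Point at its centre, half-way up. Three or four biscuits are present; an absent one reads None.
- biscuit_2_mid (a point): Dark piped biscuit, third, about 33 mm across where it can be gripped (39 mm at its frills) and 16 mm high with a small peak to 23 mm, 12 g. Point at its centre, half-way up. Three or four biscuits are present; an absent one reads None.
- biscuit_3_mid (a point): Pale piped biscuit, fourth, about 33 mm across where it can be gripped (39 mm at its frills) and 16 mm high with a small peak to 23 mm, 12 g. Point at its centre, half-way up. Three or four biscuits are present; an absent one reads None.
- sample_jar: Bystander: small jar of biscuits with a black lid, 60 mm diameter, 67 mm high. Origin: centre of its underside.
- shaker: Bystander: sprinkle shaker with a white top, 46 mm diameter, 95 mm high. Origin: centre of its underside.
- masking_tape: Bystander: roll of masking tape lying flat, 104 mm diameter, 25 mm high. Origin: centre of its underside.

How it is judged:
By the outcome, as a careful person would: the job done as asked, in the order asked, and still so for the second after the job is handed in, with the robot touching nothing.
Of biscuit_0, biscuit_1, biscuit_2, biscuit_3 only 3 to 4 are there at a start; the rules pass over those that are not, and their reading is None.
At some moment in a run one of biscuit_0, biscuit_1, biscuit_2, biscuit_3 may be knocked a few centimetres aside while the robot is not near it.
Once in a run the grip may slacken for a moment while it holds something.
It also fails if it takes over 192 s, if anything falls off the work surface, if the arm or the gripper's body presses on something with over 40 N, if the wrist force passes 120 N, or if a joint passes its speed limit or range.

## Working session

There is one attempt and no reset: what is moved stays moved. The work goes in short steps, Python scripts to look and compute and a shell command to move; the robot and the scene stay as the last step left them, time stands still between calls to the robot, and variables do not carry over. Pictures are saved under pics/ and viewed, at most 14 in all, crops included, and the job is handed in when it is done.

```bash
ls; mkdir -p pics; python3 - <<'E'
from bench import ctrl
import cv2,numpy as np
for n in("top","scene"):
    c=ctrl.camera(n);cv2.imwrite(f"pics/{n}0.png",c["image"]);print(n,c["K"].round(1).tolist(),c["T"].round(3).tolist())
s=ctrl.read_state();print(s)
E
```

```text
pics
top [[612.3, 0.0, 321.3], [0.0, 612.3, 246.2], [0.0, 0.0, 1.0]] [[-0.03, -0.981, 0.191, 0.229], [-1.0, 0.029, -0.008, 0.008], [0.003, -0.191, -0.982, 1.374], [0.0, 0.0, 0.0, 1.0]]
scene [[491.9, 0.0, 322.2], [0.0, 491.9, 235.0], [0.0, 0.0, 1.0]] [[0.859, -0.237, 0.454, 0.002], [-0.512, -0.422, 0.748, -0.838], [0.014, -0.875, -0.483, 0.661], [0.0, 0.0, 0.0, 1.0]]
{'t': 0.1, 'joint_positions': array([ 6.41021038e+01,  1.24728653e+01,  9.25226667e+01, -7.43578142e-04,
        7.51320855e+01, -6.42781496e+00]), 'joint_vel': array([-0.00096011, -0.04977406, -0.13918075, -0.07337334,  0.07835959,
       -0.05331199]), 'effort': array([-1.05489678e-03, -3.98080051e+01, -3.04968703e+01, -1.98045777e-04,
        4.35206006e-03, -7.69190706e-06]), 'eef_pos': array([0.20796296, 0.58858196, 0.23006337]), 'tool_rot': array([[-9.42816671e-01,  3.33310366e-01, -9.61550466e-04],
       [ 3.33311669e-01,  9.42814560e-01, -2.00913869e-03],
       [ 2.36897027e-04, -2.21474544e-03, -9.99997519e-01]]), 'wrist_force': array([-1.22498649, -0.1982379 , -0.39666919]), 'ft_torque': array([-0.0119416 ,  0.04458646, -0.04493493]), 'finger_force': 0.0, 'grip_width': 0.0854478033866295}
```

View pics/top0.png

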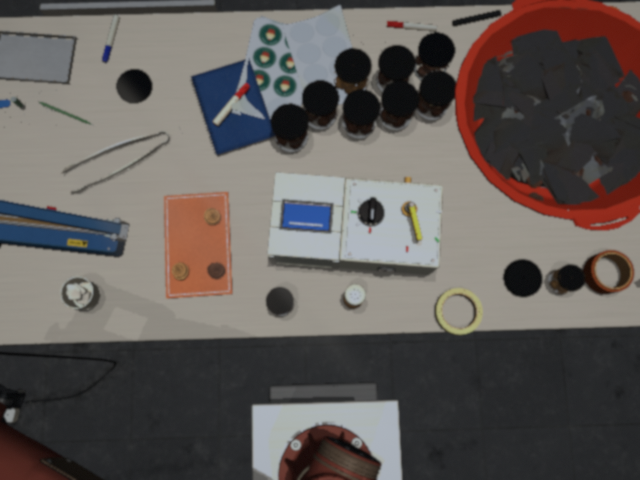

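View pics/scene0.png

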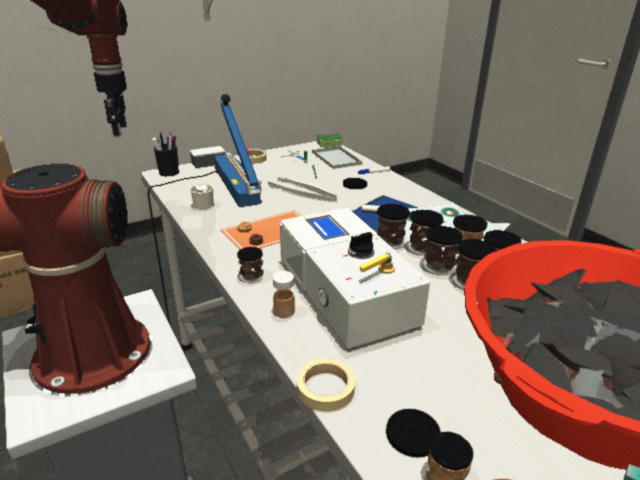

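The top view shows three biscuits on the orange mat, near (213,216), (180,271) and (216,270). The blue flap is at (307,216), the dial at (371,211) and the lever at (413,222). The jar (280,302), shaker (354,296) and tape (459,311) stand in front of the box.

```bash
cat > h.py <<'E'
from bench import ctrl
import cv2,numpy as np
def ray(c,px):
    K,T=np.array(c["K"]),np.array(c["T"])
    u=np.array([(px[0]-K[0,2])/K[0,0],(px[1]-K[1,2])/K[1,1]])
    if c.get("fish"):
        r=np.hypot(*u);d=np.r_[u/max(r,1e-9)*np.sin(r),np.cos(r)]
    else: d=np.r_[u,1]
    return T[:3,3],T[:3,:3]@d
def cast(c,px,z):
    o,d=ray(c,px);return o+d*(z-o[2])/d[2]
def cam(n):
    c=ctrl.camera(n);c["fish"]=n=="wrist";return c
def blobs(img,lo,hi,roi=None,amin=20):
    """HSV mask contours -> list of (area,centroid,contour)"""
    m=cv2.inRange(cv2.cvtColor(img,cv2.COLOR_BGR2HSV),np.array(lo),np.array(hi))
    if roi: 
        k=np.zeros_like(m);k[roi[1]:roi[3],roi[0]:roi[2]]=255;m&=k
    out=[]
    for q in cv2.findContours(m,cv2.RETR_EXTERNAL,cv2.CHAIN_APPROX_NONE)[0]:
        M=cv2.moments(q)
        if M["m00"]>=amin: out.append((M["m00"],np.array([M["m10"],M["m01"]])/M["m00"],q))
    return sorted(out,key=lambda a:-a[0])
def rect(c,q,z):
    p=np.array([cast(c,x[0],z)[:2] for x in q],np.float32)*1000
    return cv2.minAreaRect(p)
E
python3 - <<'E'
from h import *
c=cam("top");im=c["image"]
hsv=cv2.cvtColor(im,cv2.COLOR_BGR2HSV)
for p in[(213,216),(180,271),(216,270),(200,240),(307,216),(415,228),(330,187)]:print(p,hsv[p[1],p[0]])
for n,lo,hi,roi,z in[("flap",(105,120,60),(125,255,255),(270,180,345,260),.12),("lever",(20,120,100),(35,255,255),(345,180,440,260),.159),
  ("mat",(3,110,120),(16,255,255),(150,180,240,310),.002)]:
    for a,g,q in blobs(im,lo,hi,roi)[:3]:print(n,a,g.round(1),cast(c,g,z).round(4),rect(c,q,z))
x,y,w,h=160,185,290,130
cv2.imwrite("pics/top_crop.png",cv2.resize(im[y:y+h,x:x+w],None,fx=2.75,fy=2.75,interpolation=cv2.INTER_CUBIC))
E
```

```text
(213, 216) [ 14 119 114]
(180, 271) [ 15 133 128]
(216, 270) [ 9 99 75]
(200, 240) [  9 142 163]
(307, 216) [110 181 158]
(415, 228) [ 28 161 152]
(330, 187) [ 94  11 184]
flap 1016.5 [305.9 216.6] [0.5378 0.0279 0.12  ] ((537.8950805664062, 27.88922119140625), (97.67826843261719, 50.7772216796875), 83.97295379638672)
lever 133.0 [414.8 222.1] [ 0.5104 -0.1943  0.159 ] ((508.88702392578125, -194.18548583984375), (68.9139633178711, 12.530078887939453), 6.849547386169434)
mat 5234.0 [197.1 244.9] [0.5078 0.2796 0.002 ] ((510.12432861328125, 280.04571533203125), (219.89991760253906, 131.42112731933594), 2.2314560413360596)
mat 30.5 [199.3 289.4] [0.4054 0.2739 0.002 ] ((426.75, 245.0443115234375), (100.98655700683594, 197.82296752929688), 42.86872482299805)
```

View pics/top_crop.png

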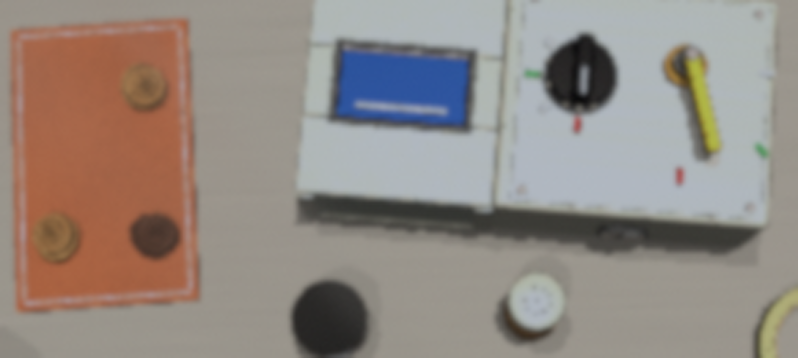

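The crop shows two pale biscuits, at about (212,216) and (180,271) in full-image pixels, and one dark one at (216,270). There are no others. The box is yawed about -6°, and the lever sits clear of its red mark by a few degrees.

```bash
python3 - <<'E'
from h import *
c=cam("top");im=c["image"]
hsv=cv2.cvtColor(im,cv2.COLOR_BGR2HSV)
mat=hsv[240,200].astype(int)
lab=cv2.cvtColor(im,cv2.COLOR_BGR2LAB).astype(int);d=np.linalg.norm(lab-lab[240,200],axis=2)
m=((d>18)*255).astype(np.uint8);k=np.zeros_like(m);k[201:289,172:226]=255;m&=k
for q in cv2.findContours(m,0,cv2.CHAIN_APPROX_NONE)[0]:
    if cv2.contourArea(q)>60:
        (x,y),r=cv2.minEnclosingCircle(q);print(round(cv2.contourArea(q)),(round(x,1),round(y,1),round(r,1)),cast(c,(x,y),.01).round(4))
for n,p,z in[("jar",(280,302),.067),("shaker",(354.5,295),.095),("tape",(459,311),.025),("dialtop",(372,211),.165),("slot",(306.8,216.5),.12)]:print(n,cast(c,p,z).round(3))
E
```

```text
243 (216.0, 269.6, 9.7) [0.4482 0.2351 0.01  ]
jar [0.365 0.089 0.067]
shaker [ 0.372 -0.069  0.095]
tape [ 0.338 -0.302  0.025]
dialtop [ 0.535 -0.107  0.165]
slot [0.538 0.026 0.12 ]
```

```bash
python3 -m pendant '24 -33 0 0;24 -33 0 0;24 -33 0 0;24 -33 0 0;24 -33 0 0;24 -33 0 0;24 -33 0 0;24 -33 0 2;24 -33 0 6;24 -33 0 5.5' -0.4 40; python3 -m pendant '0 -20 0 0;0 0 0 0;0 0 0 0'
python3 - <<'E'
from h import *
c=cam("wrist");cv2.imwrite("pics/w1.png",c["image"]);print(c["K"],c["T"].round(3))
E
```

```text
t: 1.03
eef_pos: [0.4489, 0.2576, 0.2313]
tool_rot: [[-0.995, 0.099, 0.0], [0.099, 0.995, 0.0], [-0.0, 0.0, -1.0]]
wrist_force: [0.5, -0.1, 0.4]
grip_width: 0.0593
finger_force: 0.0
t: 1.28
eef_pos: [0.4482, 0.2386, 0.2311]
tool_rot: [[-0.994, 0.107, -0.001], [0.107, 0.994, 0.0], [0.001, 0.0, -1.0]]
wrist_force: [-0.5, 1.0, -0.1]
grip_width: 0.0597
finger_force: 0.0
[[371.64829954   0.         320.95037535]
 [  0.         371.64829954 243.03067896]
 [  0.           0.           1.        ]] [[ 0.109  0.955  0.274  0.378]
 [ 0.994 -0.105 -0.029  0.247]
 [ 0.001  0.276 -0.961  0.374]
 [ 0.     0.     0.     1.   ]]
```

View pics/w1.png

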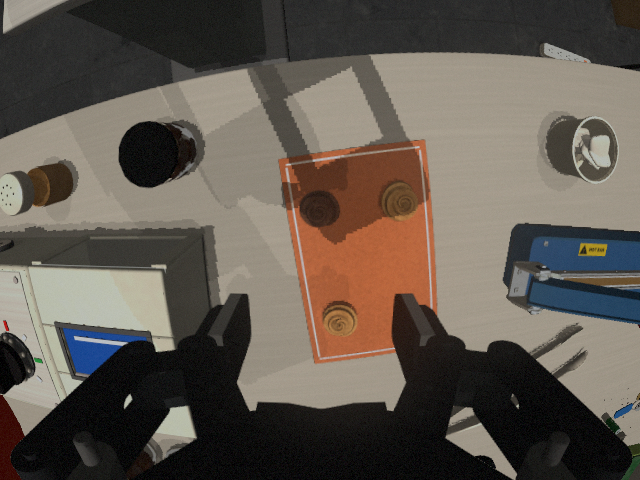

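Wrist view: dark biscuit at (320,208), pale ones at (399,201) and (339,320), and the flap at about (108,350).

```bash
python3 - <<'E'
from h import *
c=cam("wrist")
for p in[(320,208),(399,201),(339,320)]:print(cast(c,p,.012).round(4))
im=c["image"]
for a,g,q in blobs(im,(105,150,60),(125,255,255),(50,300,165,390),200)[:2]:print("flap",a,g,cast(c,g,.12).round(4),rect(c,q,.12))
t=cam("top")
for p in[(216,270),(180.4,271.2),(212.4,215.9)]:print(cast(t,p,.012).round(4))
E
```

```text
[0.445  0.2397 0.012 ]
[0.4458 0.319  0.012 ]
[0.5701 0.2471 0.012 ]
flap 1551.5 [ 91.8514341  348.92802664] [0.5295 0.0162 0.12  ] ((536.5184936523438, 30.6497859954834), (94.75623321533203, 50.60651779174805), 84.01505279541016)
[0.4469 0.2347 0.012 ]
[0.4465 0.3146 0.012 ]
[0.5723 0.2434 0.012 ]
```

```bash
python3 -m pendant '-2 -1 -40 0;0 0 -40 0;0 0 -40 0;0 0 -40 0;0 0 -30 0;0 0 -20 0;0 0 -10 0;0 0 -6 0;0 0 0 0'; python3 -m pendant '0 0 0 0;0 0 0 0;0 0 0 0;0 0 0 0' 1 40;python3 -m pendant '0 0 10 0;0 0 40 0;0 0 40 0;0 0 40 0;0 0 40 0'
```

```text
t: 2.18
eef_pos: [0.4456, 0.2391, 0.0047]
tool_rot: [[-0.995, 0.103, -0.001], [0.103, 0.995, -0.0], [0.001, -0.001, -1.0]]
wrist_force: [1.0, 0.6, -0.2]
grip_width: 0.0599
finger_force: 0.0
t: 2.52
eef_pos: [0.4482, 0.2392, 0.0074]
tool_rot: [[-0.995, 0.105, 0.004], [0.105, 0.995, 0.002], [-0.004, 0.002, -1.0]]
wrist_force: [-0.7, 1.4, 5.7]
grip_width: 0.0285
finger_force: 39.7
t: 2.93
eef_pos: [0.4456, 0.2381, 0.1776]
tool_rot: [[-0.995, 0.105, -0.0], [0.105, 0.995, -0.0], [0.0, -0.0, -1.0]]
wrist_force: [0.2, -0.1, 0.1]
grip_width: 0.0283
finger_force: 39.6
```

```bash
python3 -m pendant '14 -34 0 0;14 -35 0 0;14 -35 0 0;14 -35 0 0;14 -34 0 0;14 -35 0 0;0 0 0 0;0 0 0 0';python3 - <<'E'
from h import *
c=cam("wrist");im=c["image"];cv2.imwrite("pics/w2.png",im)
for a,g,q in blobs(im,(105,150,60),(125,255,255),None,200)[:3]:print("flap",a,g,cast(c,g,.12).round(4),rect(c,q,.12))
E
```

```text
t: 3.6
eef_pos: [0.5306, 0.0285, 0.1761]
tool_rot: [[-0.994, 0.109, 0.001], [0.109, 0.994, 0.0], [-0.001, 0.0, -1.0]]
wrist_force: [-0.1, 0.3, -0.0]
grip_width: 0.0286
finger_force: 39.7
flap 7708.5 [327.28273983 263.00707012] [0.5291 0.0328 0.12  ] ((536.7572021484375, 29.18919563293457), (95.31986236572266, 50.56916046142578), 84.06387329101562)
flap 321.5 [441.31570762 429.23328149] [0.673  0.1051 0.12  ] ((675.8952026367188, 106.14031982421875), (57.07270050048828, 8.590011596679688), 36.160430908203125)
```

View pics/w2.png

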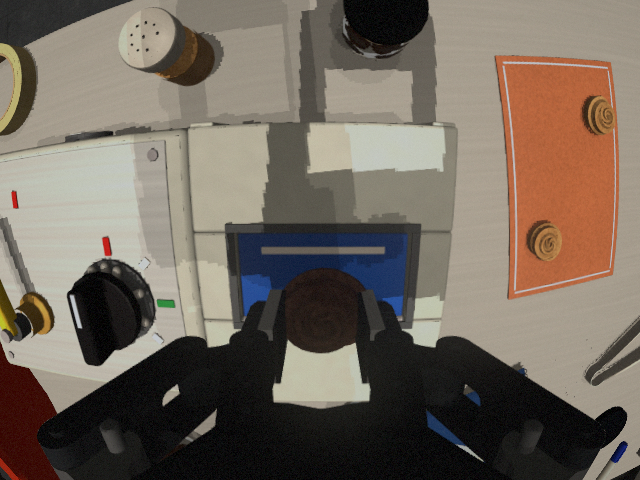

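The wrist view shows the dark biscuit held at (325,310) over the blue flap, which is centred at (0.537,0.029). The pale biscuits have not moved, so I push down now.

```bash
python3 -m pendant '0 1 -25 0;0 0 -20 0;0 0 -20 0;0 0 -20 0;0 0 -18 0;0 0 0 0;0 0 0 0'; python3 -m pendant '0 0 0 0;0 0 0 0;0 0 0 0;0 0 0 0' -0.2;python3 -m pendant '0 0 20 0;0 0 20 0;0 0 30 0;0 0 35 0;0 0 0 0;0 0 0 0';python3 - <<'E'
from h import *
c=cam("wrist");im=c["image"];cv2.imwrite("pics/w3.png",im)
for a,g,q in blobs(im,(105,150,60),(125,255,255),None,200)[:1]:print("flap",a,g,rect(c,q,.12))
c=cam("top")
lab=cv2.cvtColor(c["image"],cv2.COLOR_BGR2LAB).astype(int)
E
```

```text
t: 4.23
eef_pos: [0.5272, 0.033, 0.0707]
tool_rot: [[-0.995, 0.103, -0.006], [0.103, 0.995, 0.001], [0.006, 0.0, -1.0]]
wrist_force: [-2.1, -0.6, -0.9]
grip_width: 0.0283
finger_force: 46.6
t: 4.57
eef_pos: [0.531, 0.0311, 0.0742]
tool_rot: [[-0.995, 0.103, 0.002], [0.103, 0.995, -0.002], [-0.002, -0.001, -1.0]]
wrist_force: [-1.9, -5.0, 2.8]
grip_width: 0.0513
finger_force: 2.8
t: 5.07
eef_pos: [0.5336, 0.0322, 0.1821]
tool_rot: [[-0.995, 0.104, 0.01], [0.104, 0.995, 0.0], [-0.01, 0.001, -1.0]]
wrist_force: [-0.2, -0.2, -0.1]
grip_width: 0.0512
finger_force: 0.0
flap 11767.5 [317.14010339 264.65139863] ((536.6339721679688, 29.07529067993164), (95.13090515136719, 50.57307052612305), 83.49657440185547)
```

View pics/w3.png

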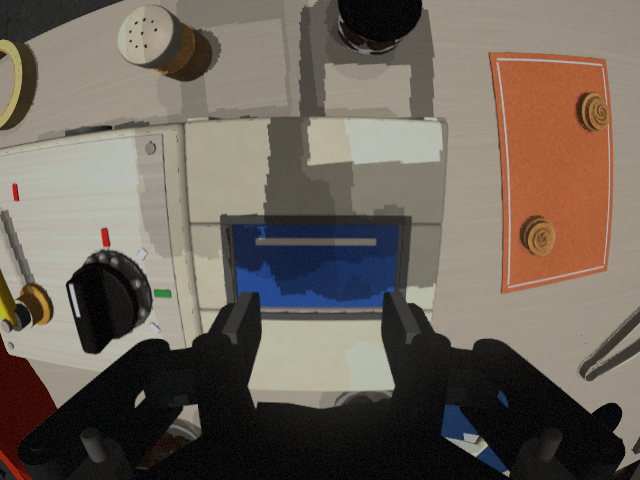

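The dark biscuit is gone and the flap is level at (318,265). The pale biscuits are still at (539,237) and (594,112).

```bash
python3 -m pendant '6 36 0 0;6 36 0 0;6 36 0 0;7 36 0 0;7 35 0 0;6 35 0 0;0 0 0 0;0 0 0 0' -0.4; cat > b.py <<'E'
from h import *
c=cam("wrist");im=c["image"]
hsv=cv2.cvtColor(im,cv2.COLOR_BGR2HSV)
m=cv2.inRange(hsv,np.array((3,150,60)),np.array((11,255,255)))
q=max(cv2.findContours(m,0,2)[0],key=cv2.contourArea);k=np.zeros_like(m);cv2.drawContours(k,[cv2.convexHull(q)],-1,255,-1)
n=cv2.inRange(hsv,np.array((12,60,60)),np.array((24,255,255)))&k
n=cv2.morphologyEx(n,cv2.MORPH_OPEN,np.ones((5,5)))
for q in cv2.findContours(n,0,2)[0]:
    if cv2.contourArea(q)>250:
        (x,y),r=cv2.minEnclosingCircle(q);print(round(cv2.contourArea(q)),(round(x),round(y),round(r)),cast(c,(x,y),.012).round(4))
E
python3 b.py
```

```text
t: 5.83
eef_pos: [0.5668, 0.2472, 0.1751]
tool_rot: [[-0.995, 0.101, -0.003], [0.101, 0.995, -0.001], [0.003, -0.001, -1.0]]
wrist_force: [-0.6, -0.9, -0.1]
grip_width: 0.06
finger_force: 0.0
1544 (320, 230, 24) [0.5713 0.2459 0.012 ]
1446 (392, 74, 24) [0.4464 0.3186 0.012 ]
```

```bash
python3 -m pendant '1 -1 -40 0;1 0 -40 0;0 0 -40 0;0 0 -25 0;0 0 -15 0;0 0 -9 0;0 0 0 0'; python3 -m pendant '0 0 0 0;0 0 0 0;0 0 0 0;0 0 0 0' 1 40;python3 -m pendant '0 0 10 0;0 0 40 0;0 0 40 0;0 0 40 0;0 0 39 0'
```

```text
t: 6.47
eef_pos: [0.5675, 0.2423, 0.0051]
tool_rot: [[-0.994, 0.106, -0.006], [0.106, 0.994, -0.002], [0.006, -0.003, -1.0]]
wrist_force: [0.1, 0.1, -0.8]
grip_width: 0.0597
finger_force: 0.0
t: 6.8
eef_pos: [0.5721, 0.2448, 0.0107]
tool_rot: [[-0.995, 0.104, 0.004], [0.104, 0.995, 0.001], [-0.004, 0.001, -1.0]]
wrist_force: [0.0, -0.9, 4.3]
grip_width: 0.0278
finger_force: 39.7
t: 7.22
eef_pos: [0.57, 0.2446, 0.1803]
tool_rot: [[-0.995, 0.104, 0.001], [0.104, 0.995, 0.0], [-0.001, 0.001, -1.0]]
wrist_force: [1.4, 0.0, 0.1]
grip_width: 0.028
finger_force: 39.6
```

```bash
python3 -m pendant '-7 -36 0 0;-7 -36 0 0;-7 -36 0 0;-7 -36 0 0;-6 -36 0 0;-6 -36 0 0;0 0 0 0;0 0 0 0'
```

```text
t: 7.88
eef_pos: [0.5301, 0.0269, 0.1784]
tool_rot: [[-0.994, 0.108, 0.001], [0.108, 0.994, 0.0], [-0.001, 0.0, -1.0]]
wrist_force: [-0.2, -0.3, -0.5]
grip_width: 0.0281
finger_force: 39.6
```

```bash
python3 -m pendant '0 1 -25 0;0 1 -20 0;0 0 -20 0;0 0 -20 0;0 0 -18 0;0 0 0 0;0 0 0 0'; python3 -m pendant '0 0 0 0;0 0 0 0;0 0 0 0;0 0 0 0' -0.2;python3 -m pendant '0 0 20 0;0 0 20 0;0 0 30 0;0 0 33 0;0 0 0 0;0 0 0 0';python3 - <<'E'
from h import *
c=cam("wrist");im=c["image"];cv2.imwrite("pics/w4.png",im)
for a,g,q in blobs(im,(105,150,60),(125,255,255),None,200)[:1]:print("flap",a,g,rect(c,q,.12))
E
python3 b.py
```

```text
t: 8.47
eef_pos: [0.5283, 0.0318, 0.0732]
tool_rot: [[-0.995, 0.103, -0.005], [0.103, 0.995, 0.001], [0.005, 0.0, -1.0]]
wrist_force: [-2.9, 0.4, -0.8]
grip_width: 0.0281
finger_force: 39.7
t: 8.8
eef_pos: [0.5316, 0.0306, 0.0759]
tool_rot: [[-0.995, 0.104, 0.003], [0.104, 0.995, 0.0], [-0.003, 0.0, -1.0]]
wrist_force: [-1.1, 1.0, 1.6]
grip_width: 0.0512
finger_force: 0.7
t: 9.3
eef_pos: [0.5335, 0.0299, 0.1815]
tool_rot: [[-0.994, 0.105, 0.009], [0.105, 0.995, -0.001], [-0.009, -0.0, -1.0]]
wrist_force: [-0.5, 0.0, -0.1]
grip_width: 0.0512
finger_force: 0.0
flap 11943.5 [319.9355577 264.8570073] ((536.6856689453125, 29.212610244750977), (95.20650482177734, 50.72250747680664), 83.51215362548828)
728 (597, 114, 20) [0.4459 0.3179 0.012 ]
```

```bash
python3 -m pendant '-10 36 0 0;-11 36 0 0;-11 36 0 0;-11 36 0 0;-11 36 0 0;-11 36 0 0;-10 36 0 0;-10 35 0 0;0 0 0 0;0 0 0 0' -0.4; python3 b.py
```

```text
t: 10.23
eef_pos: [0.4435, 0.3184, 0.1754]
tool_rot: [[-0.995, 0.101, -0.003], [0.101, 0.995, -0.002], [0.002, -0.002, -1.0]]
wrist_force: [0.2, 0.1, 0.5]
grip_width: 0.0598
finger_force: 0.0
1529 (321, 227, 23) [0.4457 0.3182 0.012 ]
```

```bash
python3 -m pendant '1 0 -40 0;0 0 -40 0;0 0 -40 0;0 0 -25 0;0 0 -15 0;0 0 -9 0;0 0 0 0'; python3 -m pendant '0 0 0 0;0 0 0 0;0 0 0 0;0 0 0 0' 1 40;python3 -m pendant '0 0 10 0;0 0 40 0;0 0 40 0;0 0 40 0;0 0 39 0';python3 -m pendant '10 -36 0 0;10 -36 0 0;10 -36 0 0;11 -36 0 0;11 -36 0 0;11 -36 0 0;11 -36 0 0;11 -36 0 0;0 0 0 0;0 0 0 0'
```

```text
t: 10.87
eef_pos: [0.4444, 0.3148, 0.0054]
tool_rot: [[-0.994, 0.106, -0.005], [0.106, 0.994, -0.003], [0.005, -0.004, -1.0]]
wrist_force: [-0.8, -0.6, -0.0]
grip_width: 0.0596
finger_force: 0.0
t: 11.2
eef_pos: [0.448, 0.3182, 0.0103]
tool_rot: [[-0.995, 0.104, 0.004], [0.104, 0.995, 0.002], [-0.004, 0.002, -1.0]]
wrist_force: [-0.6, -1.5, 3.4]
grip_width: 0.0277
finger_force: 39.7
t: 11.62
eef_pos: [0.4458, 0.3175, 0.1803]
tool_rot: [[-0.995, 0.104, 0.001], [0.104, 0.995, 0.001], [-0.001, 0.001, -1.0]]
wrist_force: [1.3, 0.8, -0.1]
grip_width: 0.0276
finger_force: 41.4
t: 12.45
eef_pos: [0.5318, 0.0277, 0.1785]
tool_rot: [[-0.994, 0.108, 0.001], [0.108, 0.994, 0.0], [-0.001, 0.0, -1.0]]
wrist_force: [-0.9, 0.8, 0.3]
grip_width: 0.0279
finger_force: 41.4
```

```bash
python3 -m pendant '-1 1 -25 0;0 0 -20 0;0 0 -20 0;0 0 -20 0;0 0 -18 0;0 0 0 0;0 0 0 0'; python3 -m pendant '0 0 0 0;0 0 0 0;0 0 0 0;0 0 0 0' -0.2;python3 -m pendant '0 0 20 0;0 0 20 0;0 0 30 0;0 0 40 0;-20 -30 10 0;-10 -30 10 0;0 0 0 0;0 0 0 0';python3 - <<'E'
from h import *
c=cam("wrist");im=c["image"];cv2.imwrite("pics/w5.png",im)
for a,g,q in blobs(im,(105,150,60),(125,255,255),None,200)[:1]:print("flap",a,g,rect(c,q,.12))
for a,g,q in blobs(im,(20,120,80),(35,255,255),None,100)[:3]:print("lever",a,g,rect(c,q,.159))
E
```

```text
t: 13.03
eef_pos: [0.5275, 0.032, 0.0731]
tool_rot: [[-0.995, 0.103, -0.006], [0.103, 0.995, 0.001], [0.006, 0.0, -1.0]]
wrist_force: [-2.6, 1.2, -1.6]
grip_width: 0.0277
finger_force: 41.4
t: 13.37
eef_pos: [0.5316, 0.0306, 0.0759]
tool_rot: [[-0.995, 0.104, 0.003], [0.104, 0.995, 0.0], [-0.003, 0.0, -1.0]]
wrist_force: [-1.6, 1.0, -0.1]
grip_width: 0.0514
finger_force: 0.7
t: 14.03
eef_pos: [0.5014, -0.0311, 0.2064]
tool_rot: [[-0.994, 0.107, 0.005], [0.107, 0.994, -0.001], [-0.005, -0.001, -1.0]]
wrist_force: [0.4, 0.8, -0.3]
grip_width: 0.0512
finger_force: 0.0
flap 7683.5 [410.26869265 285.16752348] ((536.71240234375, 28.372535705566406), (95.48664855957031, 50.97810363769531), 83.8249282836914)
lever 1164.5 [ 79.83927294 299.70831544] ((509.77886962890625, -191.8435821533203), (76.01162719726562, 12.216682434082031), 10.00202465057373)
```

View pics/w5.png

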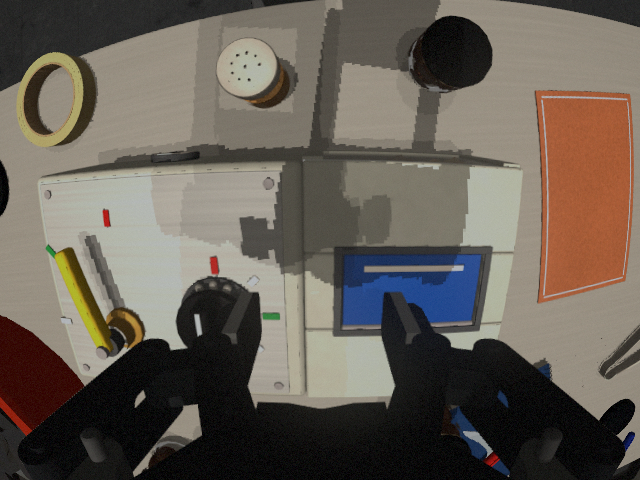

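The mat is empty and the flap is level at (412,285). The valve pivot is at (103,352) and the lever tip at (62,255). The dial is at (212,315) and still on off. A half-turned wrist keeps joint 6 within range for the valve.

```bash
python3 -m pendant '0 -14 3 -7.1;0 -14 3 -7.1;0 -14 3 -7.1;0 -14 3 -7.1;0 -14 3 -7.1;0 -14 3 -7.1;0 -14 3 -7.1;0 -14 3 -7.1;0 -14 0 -7.1;0 -14 0 -7.1';python3 -m pendant '0 0 0 -7.1;0 0 0 -7.1;0 0 0 -7.1;0 0 0 -7.1;0 0 0 -7.1;0 0 0 -7.1;0 0 0 -7.1;0 0 0 -7.1;0 0 0 -7.1;0 0 0 -7.1';python3 -m pendant '0 0 0 -7.1;0 0 0 -7.1;0 0 0 -7.1;0 0 0 0;0 0 0 0';python3 - <<'E'
from h import *
c=cam("wrist");im=c["image"];cv2.imwrite("pics/w6.png",im)
for a,g,q in blobs(im,(20,120,80),(35,255,255),None,100)[:3]:print("lever",a,g,rect(c,q,.159))
print(ctrl.read_state()["joint_positions"])
E
```

```text
t: 14.92
eef_pos: [0.5008, -0.1693, 0.2277]
tool_rot: [[-0.22, 0.975, -0.0], [0.975, 0.22, 0.001], [0.001, -0.0, -1.0]]
wrist_force: [-0.5, -0.3, -0.1]
grip_width: 0.0514
finger_force: 0.0
t: 15.75
eef_pos: [0.5006, -0.1685, 0.2273]
tool_rot: [[0.851, 0.526, -0.001], [0.526, -0.851, 0.001], [-0.0, -0.001, -1.0]]
wrist_force: [-1.0, 0.4, -0.7]
grip_width: 0.0512
finger_force: 0.0
t: 16.17
eef_pos: [0.5004, -0.1687, 0.2275]
tool_rot: [[0.982, 0.19, -0.001], [0.19, -0.982, 0.001], [-0.001, -0.001, -1.0]]
wrist_force: [-0.4, 0.0, 0.4]
grip_width: 0.0514
finger_force: 0.0
lever 1757.0 [367.67084045 246.88797192] ((512.4596557617188, -193.9264373779297), (76.14445495605469, 10.744284629821777), 10.223124504089355)
[-2.62750153e+01  7.82451689e-01  1.05653255e+02  9.37758381e-03
  7.36150581e+01  5.27958124e+01]
```

View pics/w6.png

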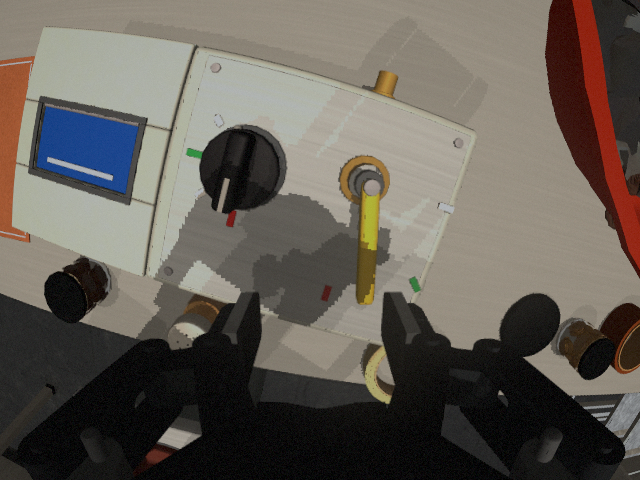

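Wrist view: pivot cap at (372,186), yellow bar down to (366,302), its green mark at (415,285) and red mark at (326,293). Dial centre is about (240,168), with its pointer at (224,195).

```bash
python3 - <<'E'
from h import *
c=cam("wrist")
for n,p,z in[("pivot",(372,187),.165),("collar",(365,181),.13),("tip",(366,302),.159),("green",(415,285),.121),("red",(326,293),.121),("dialtop_far",(245,133),.165),("dial_tip",(221,210),.165),("dred",(231,219),.121),("dgreen",(194,153),.121),("tape",(380,375),.025)]:print(n,cast(c,p,z).round(4))
for a,g,q in blobs(c["image"],(105,150,60),(125,255,255),None,200)[:1]:print("flap",a,g,rect(c,q,.12))
E
```

```text
pivot [ 0.5479 -0.1879  0.165 ]
collar [ 0.5473 -0.1881  0.13  ]
tip [ 0.4764 -0.2014  0.159 ]
green [ 0.4795 -0.2429  0.121 ]
red [ 0.4616 -0.1792  0.121 ]
dialtop_far [ 0.5647 -0.113   0.165 ]
dial_tip [ 0.5192 -0.1058  0.165 ]
dred [ 0.5035 -0.1033  0.121 ]
dgreen [ 0.5451 -0.0701  0.121 ]
tape [ 0.3298 -0.2692  0.025 ]
flap 5897.5 [ 86.62382365 148.10306627] ((538.4710083007812, 27.44985008239746), (95.49784851074219, 50.97177505493164), 83.7106704711914)
```

```bash
python3 -m pendant '-5 -27 0 -1;0 0 0 0;0 0 -35 0;0 0 -30 0;0 0 -15 0;0 0 -9 0;0 0 0 0;0 0 0 0'; python3 -m pendant '0 0 0 0;0 0 0 0;0 0 0 0;0 0 0 0;0 0 0 0' 1 20
```

```text
t: 16.93
eef_pos: [0.4955, -0.1965, 0.1395]
tool_rot: [[0.986, 0.169, 0.0], [0.169, -0.986, 0.0], [0.0, -0.0, -1.0]]
wrist_force: [1.3, 0.4, 0.3]
grip_width: 0.051
finger_force: 0.0
t: 17.35
eef_pos: [0.4963, -0.1975, 0.1409]
tool_rot: [[0.986, 0.168, 0.003], [0.168, -0.986, -0.002], [0.002, 0.002, -1.0]]
wrist_force: [-0.4, -0.6, 3.2]
grip_width: 0.0102
finger_force: 22.9
```

```bash
python3 -m pendant '1 -4.3 0 4.8;1.3 -4.3 0 5;1.8 -4.2 0 5;2.1 -4 0 5;2.4 -3.8 0 5;2.2 -2.9 0 4;0 0 0 0;0 0 0 0;0 0 0 0'
```

```text
t: 18.1
eef_pos: [0.5068, -0.2214, 0.1409]
tool_rot: [[0.784, 0.621, 0.002], [0.621, -0.784, -0.003], [-0.0, 0.004, -1.0]]
wrist_force: [-1.4, -3.2, 5.5]
grip_width: 0.0103
finger_force: 23.1
```

```bash
python3 -m pendant '0 0 0 0.5;0 0 0 0;0 0 0 0;0 0 0 0' -0.2;python3 -m pendant '0 0 20 0;0 0 30 0;0 0 38 0;-6 30 0 0;0 0 0 0;0 0 0 0';python3 - <<'E'
from h import *
c=cam("wrist");im=c["image"];cv2.imwrite("pics/w7.png",im)
for a,g,q in blobs(im,(20,120,80),(35,255,255),None,100)[:3]:
    r=rect(c,q,.159);print("lever",a,g,r)
    p=np.array([cast(c,x[0],.159)[:2] for x in q],np.float32)*1000;print(cv2.fitLine(p,cv2.DIST_L2,0,.01,.01).ravel())
E
```

```text
t: 18.43
eef_pos: [0.5055, -0.2194, 0.1386]
tool_rot: [[0.777, 0.629, -0.001], [0.629, -0.777, 0.001], [-0.0, -0.002, -1.0]]
wrist_force: [0.0, -0.5, 0.3]
grip_width: 0.051
finger_force: 0.0
t: 18.93
eef_pos: [0.4999, -0.1892, 0.2276]
tool_rot: [[0.776, 0.631, 0.0], [0.631, -0.776, -0.0], [0.0, 0.001, -1.0]]
wrist_force: [0.6, 0.4, -0.5]
grip_width: 0.0508
finger_force: 0.0
lever 1757.5 [369.07406354 255.6305358 ] ((519.4639282226562, -209.46987915039062), (75.90194702148438, 10.944818496704102), 38.166236877441406)
[   0.77241236    0.6351214   520.20404    -208.48677   ]
```

View pics/w7.png

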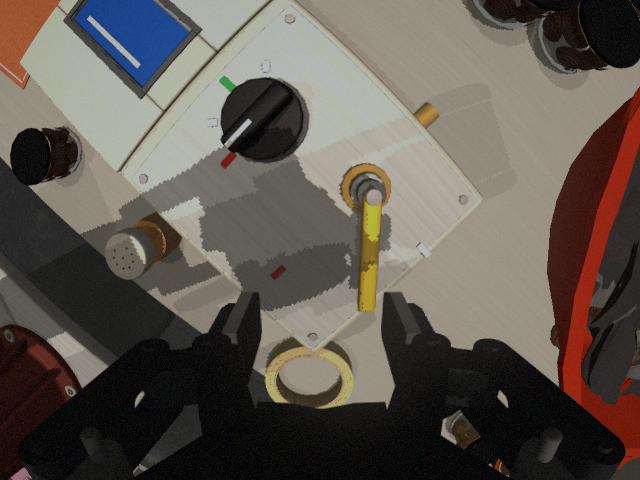

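The lever now covers its green mark at about 44–45°, and the bystanders have not moved. Next I turn back to the dial, at about (262,118) in this view.

```bash
python3 -m pendant '3 8 0 7.1;3 8 0 7.1;3 8 0 7.1;3 8 0 7.1;3 8 0 7.1;3 8 0 7.1;2 8 0 7.1;2 8 0 7.1;1 8 0 7.1;0 8 0 7.1';python3 -m pendant '0 0 0 7.1;0 0 0 7.1;0 0 0 7.1;0 0 0 7.1;0 0 0 7.1;0 0 0 7.1;0 0 0 7.1;0 0 0 7.1;0 0 0 7.1' -0.2;python3 -m pendant '0 0 0 0;0 0 0 0;0 0 0 0';python3 - <<'E'
from h import *
c=cam("wrist");im=c["image"];cv2.imwrite("pics/w8.png",im)
for a,g,q in blobs(im,(0,0,0),(180,255,55),(200,150,440,320),300)[:3]:
    print("blk",a,g,cv2.boundingRect(q))
E
```

```text
t: 19.82
eef_pos: [0.5225, -0.1102, 0.2256]
tool_rot: [[-0.347, 0.938, -0.003], [0.938, 0.347, 0.001], [0.001, -0.002, -1.0]]
wrist_force: [-0.2, -0.6, 0.3]
grip_width: 0.0509
finger_force: 0.0
t: 20.57
eef_pos: [0.5224, -0.1106, 0.2255]
tool_rot: [[-0.995, 0.101, -0.003], [0.101, 0.995, 0.001], [0.003, 0.0, -1.0]]
wrist_force: [1.6, -0.1, -0.6]
grip_width: 0.0511
finger_force: 0.0
t: 20.82
eef_pos: [0.5227, -0.1103, 0.2264]
tool_rot: [[-0.994, 0.109, -0.001], [0.109, 0.994, 0.0], [0.001, 0.0, -1.0]]
wrist_force: [0.3, 0.3, -0.2]
grip_width: 0.0512
finger_force: 0.0
blk 5348.0 [327.75542259 270.81772002] (289, 228, 79, 92)
blk 719.0 [241.64093649 309.18567455] (215, 293, 45, 27)
blk 329.0 [390.20871327 308.26545086] (383, 293, 23, 27)
```

View pics/w8.png

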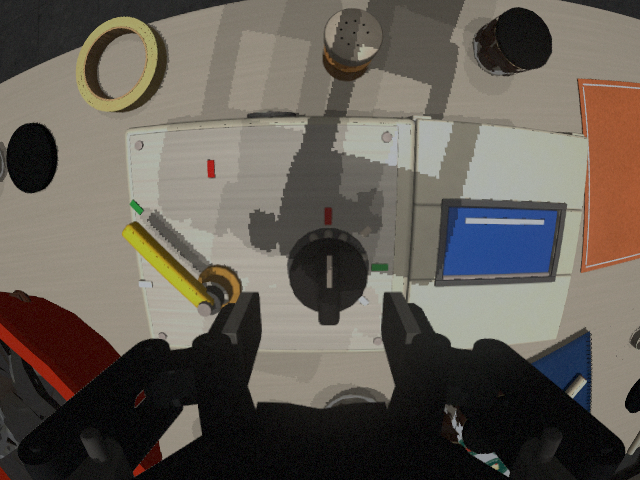

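The dial is seen from above: skirt centre about (328,269), bar end (329,324), off-mark pointer towards (329,215).

```bash
python3 - <<'E'
from h import *
c=cam("wrist")
for n,p,z in[("skirt",(328,268),.14),("barfar",(329,324),.165),("ptr_near",(330,256),.165),("ptr_far",(330,288),.165)]:print(n,cast(c,p,z).round(4))
E
```

```text
skirt [ 0.5352 -0.1065  0.14  ]
barfar [ 0.5631 -0.1092  0.165 ]
ptr_near [ 0.519  -0.1041  0.165 ]
ptr_far [ 0.5389 -0.1061  0.165 ]
```

```bash
python3 -m pendant '17 2 0 0;0 0 0 0;0 0 -30 0;0 0 -25 0;0 0 -14 0;0 0 -8 0;0 0 0 0;0 0 0 0'; python3 -m pendant '0 0 0 0;0 0 0 0;0 0 0 0;0 0 0 0;0 0 0 0' 1 60;python3 -m pendant '0 0 4 0;0 0 5 0;0 0 4 0;0 0 0 0;0 0 0 0'
```

```text
t: 21.58
eef_pos: [0.54, -0.1081, 0.1505]
tool_rot: [[-0.994, 0.106, -0.0], [0.106, 0.994, -0.0], [0.0, -0.0, -1.0]]
wrist_force: [-0.0, -1.2, 0.1]
grip_width: 0.051
finger_force: 0.0
t: 22.0
eef_pos: [0.541, -0.1079, 0.152]
tool_rot: [[-0.994, 0.106, 0.003], [0.106, 0.994, 0.0], [-0.002, 0.0, -1.0]]
wrist_force: [-0.6, 1.9, 4.8]
grip_width: 0.0111
finger_force: 61.0
t: 22.42
eef_pos: [0.5409, -0.1079, 0.1643]
tool_rot: [[-0.994, 0.106, 0.002], [0.106, 0.994, 0.0], [-0.002, 0.0, -1.0]]
wrist_force: [3.6, 2.2, 1.0]
grip_width: 0.0115
finger_force: 60.4
```

```bash
python3 -m pendant '0 0 0 -7;0 0 0 -7;0 0 0 -7;0 0 0 -7;0 0 0 -7';python3 -m pendant '0 0 0 -7;0 0 0 -7;0 0 0 -7;0 0 0 -7;0 0 0 -7;0 0 0 -7;0 0 0 -6;0 0 0 0;0 0 0 0'
```

```text
t: 22.83
eef_pos: [0.541, -0.1075, 0.1641]
tool_rot: [[-0.75, 0.662, 0.002], [0.662, 0.75, 0.001], [-0.001, 0.002, -1.0]]
wrist_force: [4.3, 3.9, 0.7]
grip_width: 0.0111
finger_force: 60.4
t: 23.58
eef_pos: [0.5413, -0.1073, 0.1641]
tool_rot: [[-0.015, 1.0, 0.003], [1.0, 0.015, 0.002], [0.002, 0.003, -1.0]]
wrist_force: [5.1, 5.2, 0.9]
grip_width: 0.0112
finger_force: 60.3
```

```bash
python3 -m pendant '0 0 0 -7;0 0 0 0;0 0 0 0';python3 -m pendant '0 0 -5 0;0 0 -5 0;0 0 -5 0;0 0 -2 0;0 0 0 0;0 0 0 0'
```

```text
t: 23.83
eef_pos: [0.5414, -0.1073, 0.1641]
tool_rot: [[0.107, 0.994, 0.003], [0.994, -0.107, 0.002], [0.002, 0.003, -1.0]]
wrist_force: [5.4, 4.4, 0.2]
grip_width: 0.0113
finger_force: 60.3
t: 24.33
eef_pos: [0.5418, -0.1073, 0.1518]
tool_rot: [[0.106, 0.994, 0.003], [0.994, -0.106, 0.001], [0.002, 0.003, -1.0]]
wrist_force: [-3.1, 6.4, 21.4]
grip_width: 0.0114
finger_force: 63.0
```

```bash
python3 -m pendant '0 0 0 0;0 0 0 0;0 0 0 0;0 0 0 0' -0.2;python3 -m pendant '0 0 20 0;0 0 25 0;-10 0 35 0;-40 0 0 0;-20 0 0 0;0 0 0 0;0 0 0 0';python3 - <<'E'
from h import *
c=cam("wrist");cv2.imwrite("pics/w9.png",c["image"])
c=cam("scene");cv2.imwrite("pics/s9.png",cv2.resize(c["image"][180:360,220:460],None,fx=3,fy=3,interpolation=cv2.INTER_CUBIC))
E
```

```text
t: 24.67
eef_pos: [0.5387, -0.1083, 0.1452]
tool_rot: [[0.106, 0.994, -0.003], [0.994, -0.106, -0.0], [-0.0, -0.003, -1.0]]
wrist_force: [0.1, 0.4, 0.1]
grip_width: 0.0513
finger_force: 0.0
t: 25.25
eef_pos: [0.4688, -0.1081, 0.2255]
tool_rot: [[0.107, 0.994, -0.001], [0.994, -0.107, 0.0], [-0.0, -0.001, -1.0]]
wrist_force: [0.7, 0.1, -0.7]
grip_width: 0.0515
finger_force: 0.0
```

View pics/w9.png

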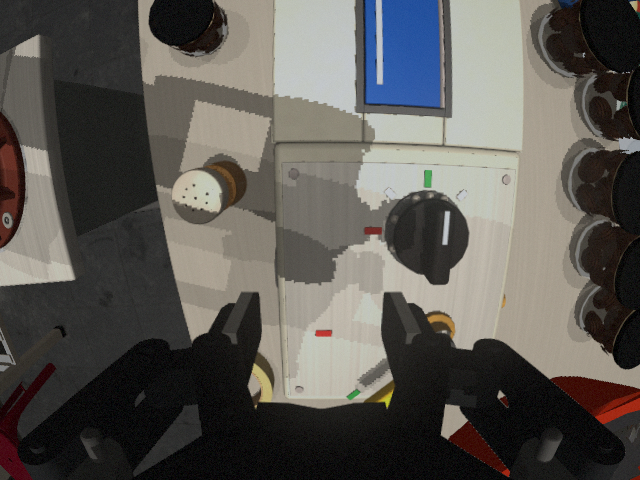

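View pics/s9.png

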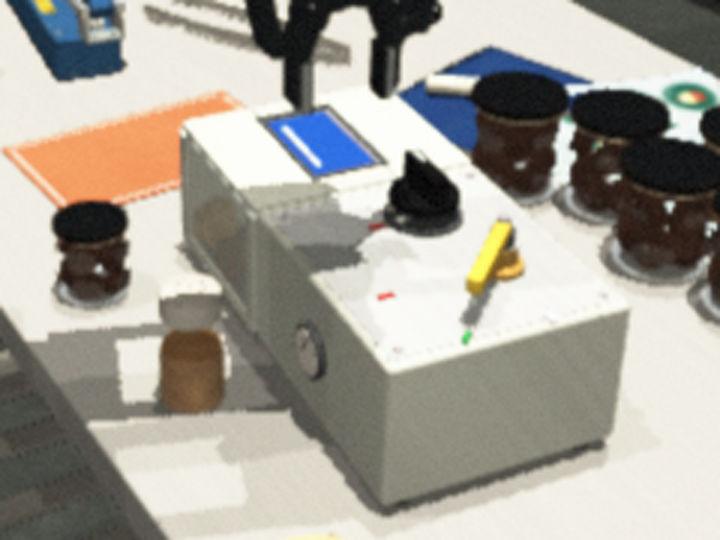

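The dial pointer is at its green mark, and its grip height came back from 0.164 to 0.152 m against a firm stop, so it is home. The lever lies over its green mark, the flap is shut, the mat is empty, and the jar, shaker and tape are where they were.

```bash
python3 -c "
from bench import ctrl
print(ctrl.sign_off())"
```

```text
the job is handed in; nothing more can be done
None
```

The job is handed in: all three biscuits present went through the flap, which has closed again; the valve measures about 44–45°; and the dial is at its green mark, which I judged to be fully home from the grip height and a firm stop.

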